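# Centre the instrument case on the scale pan and weigh it

### The arm

A 6-joint arm with a two-finger parallel gripper is mounted at the origin on the work surface. World frame = base frame: x ahead of the robot, y to its left, z up, the work surface at z = 0. Lengths are in m, angles in rad, forces in N, time in s.
With the tool pointing down it reaches from about 0.25 to 0.725 m from the base axis. Payload 4 kg.
Tool frame: the origin (TCP) lies midway between the tips of the shut fingers; the grasp point (between the pads) lies 19 mm behind it; z points along the fingers, y is the line along which they close (so a half turn about z gives the same grasp; the last joint's range is limited). The gripper opens to 85 mm and grips with 20 to 120 N. Pads are 22 mm wide; open, the fingers measure 114 mm over their backs; the gripper's body (76 mm by 85 mm) begins 54 mm behind the grasp point. The pads swing forward as they close: fully open they stand 13 mm farther back than shut.
Start: joints at [-1.248, 0.241, 0.005, 1.335, 0, 1.571], TCP at [0.159, -0.474, 0.231] pointing down, gripper open.
Joint ranges: [-2.72, 2.72], [-1.05, 1.87], [-1.09, 1.28], [-1.99, 2.15], [-1.42, 1.44], [-3.14, 3.14]. Speed limits (rad/s): [2.79, 2.79, 3.14, 3.14, 3.14, 3.14].

### API

Orientations are given as a unit quaternion [x, y, z, w].
In Python, from workcell import get_obs, imaging, workorder gives the robot as it stands.
- The arm moves only by the tool run_rows, called after ">>>" as a command line: name --argument value ..., lists and objects as JSON in quotes. Schema: {"type":"object","properties":{"rows":{"type":"object","properties":{"ax":{"type":"array","items":{"type":"number"},"minItems":1,"maxItems":10},"ay":{"type":"array","items":{"type":"number"},"minItems":1,"maxItems":10},"az":{"type":"array","items":{"type":"number"},"minItems":1,"maxItems":10},"x":{"type":"array","items":{"type":"number"},"minItems":1,"maxItems":10},"y":{"type":"array","items":{"type":"number"},"minItems":1,"maxItems":10},"z":{"type":"array","items":{"type":"number"},"minItems":1,"maxItems":10},"jaw":{"type":"array","items":{"type":"number"},"minItems":1,"maxItems":10}},"additionalProperties":false,"required":["ax","ay","az","x","y","z","jaw"]},"only":{"type":"string"},"quiet":{"type":"boolean"},"lines":{"type":"string"}},"required":["rows"],"additionalProperties":false}. rows is an object with one list for each field, all of the same length, 1 to 10, a row being the entries at one place: ax, ay, az (a rotation vector in shares of 2 pi rad (1.0 is 2 pi rad)), x, y, z (the shift in shares of 0.5 m (1.0 is 0.5 m)), jaw (the finger opening in m); each row is the pose to reach, as a shift and turn from the pose commanded when the call began, along the tool's axes at that moment; what a row does not reach only later rows make up. A row lasts 1/8 s, in which the tool goes at most 0.0625 m and 0.188 rad, less where a joint would pass 70% of its speed; a pose out of reach is approached as far as the arm can. The fingers move at their own pace and stop on an object; the grip force is fixed at half the most. Time passes only in rows, so rows that do not move let the fingers close. The tool returns the time, the measured TCP pose, the force, the opening and the grip force at its end. only (a regular expression) keeps the lines of the reply that match it, lines (a string "A,B") keeps lines A to B, and quiet returns only ok. Input that does not fit is refused with a message, and nothing moves.
- get_obs(): the state, without advancing time (a new reading comes with each control period).
- imaging.camera(name): name is "scene" or "top"; returns (picture, depth): 384x512x3 uint8, red, green, blue; 384x512 float32, m along the optical axis (not along the pixel's ray), 0 where there is no reading.
- imaging.calibration(name): a dict with "mtx" (3x3 intrinsics, pixels), "R" (3x3) and "t" (3): a world point X has camera coordinates R X + t. Camera axes: x right, y down, z forward; pixel columns grow to the right and rows downward; lengths in m; the calibration is good to about 2 mm. A picture is of the moment at which its call begins. calibration takes no time and is no camera call.
- workorder.job_done(): hands the job in; it is judged then, once.
The state is a dict: "clock": time; "joint_pos": joint angles; "joint_vel": joint speeds; "tau": joint torques, N m; "eef_pos": TCP position; "tool_rot": TCP orientation; "ft_force": force on the tool from outside, world axes, zero at the start; "ft_torque": the same for the moment, N m; "grip_width": finger opening in m; "grasp_force": force on a finger pad.
Only numpy, scipy, OpenCV 4.12 (cv2) and the standard library are available. Lean on these libraries where they do the work, as an engineer would, in place of code of your own. Each camera call takes 0.05 s, during which the arm holds its last target. There are 200 camera calls.

### The job

The metal instrument case was put down carelessly on the bench scale and hangs over the edge of the pan. Nudge it gently until it lies flat on the pan with no edge overhanging when the sprung pan is let go and at rest, then take your hand away and gently press the scale's round key fully down and let it come up, leaving the case lying that way and the other things on the counter where they are.

Things in the scene. Friction and masses are not known exactly. Their poses are not given: they have to be found in the camera images.
- scale: White bench scale, fixed, 200 (its x) x 190 (y) x 45 mm high, origin at the centre of its underside, z up. A steel pan covers the +x part of its top, a console with a black display and one round key the -x part. The pan floats level on soft side springs, 0.5 N per mm in x and y, up to 18 mm; it neither turns nor sinks.
- pan_rest (a point): Centre of the top of the pan at rest: 30 mm along the scale's +x, 66 mm above the counter, axes as the scale's. Pan: flat steel plate 108 (x) x 138 (y) x 10 mm, no rim. Pushing the case drags the pan along by friction; let go, the pan returns to rest carrying the case back with it. This point is fixed to the scale and does not show that motion.
- case: Closed dark grey metal case flat on the pan: block 100 (its x) x 130 (y) x 34 mm high, upright sides, 0.42 to 0.6 kg, too wide to grip. Origin: centre of its underside, z up. Starts up to 20 degrees askew to the scale, hanging over the pan's console side. Friction on the pan 0.54 to 0.66: sliding it takes 2 to 7 N. Push slowly: meeting it at 80 mm/s jolts it with 15 N.
- key (a joint): Press travel of the round grey key, m: 0 up, 0.006 fully down. It springs back up when let go; 1.2 N starts it, 4 N takes it fully down.
- key_top (a point): Centre of the round key's top, 22 mm across: 76 mm along the scale's -x and 55 mm along its +y from the scale's origin, 54 mm above the counter when up; stands 6 mm out of a round collar 38 mm across, 48 mm high. Pressed straight down.
- case_fl (a point): Lower corner of the case at its -x +y (50 mm in x and 65 mm in y from its origin, at its underside).
- case_fr (a point): Lower corner of the case at its -x -y (50 mm in x and 65 mm in y from its origin, at its underside).
- case_bl (a point): Lower corner of the case at its +x +y (50 mm in x and 65 mm in y from its origin, at its underside).
- case_br (a point): Lower corner of the case at its +x -y (50 mm in x and 65 mm in y from its origin, at its underside).
- jar: Bystander: round white plastic jar with a cap, 60 across, 85 tall (mm). Origin: centre of its underside.
- meter: Bystander: black hand-held meter, 95 x 58 x 20 (mm). Origin: centre of its underside.
- testbox: Bystander: closed white carton with a teal band, 80 x 120 x 50 (mm). Origin: centre of its underside.
- tray: Bystander: open white plastic tray with one divider, 100 x 130 x 50 (mm). Origin: centre of its underside.
- thermometer: Bystander: white stick thermometer with a thin steel tip, 140 x 22 x 14 (mm). Origin: centre of its underside.
There are look-alikes about, which are no part of the job. What is shaped like the case but yellow is not meant.

How it is judged:
By the outcome, as a careful person would: the job done as asked, in the order asked, and still so for the second after the job is handed in, with the robot touching nothing.
It also fails if it takes over 72 s, if anything falls off the work surface, if the arm or the gripper's body presses on something with over 40 N, if the wrist force passes 120 N, or if a joint passes its speed limit or range.

## Working session

There is one attempt and no reset: what is moved stays moved. The work goes in short steps, Python scripts to look and compute and a tool call to move; the robot and the scene stay as the last step left them, time stands still between calls to the robot, and variables do not carry over. Pictures are saved under pics/ and viewed, at most 10 in all, crops included, and the job is handed in when it is done.

```bash
ls; mkdir -p pics
```

Run:
```python
from workcell import get_obs, imaging
import cv2,numpy as np
o=get_obs();print({k:np.round(v,3).tolist() for k,v in o.items()})
for n in("top","scene"):
    p,d=imaging.camera(n);cv2.imwrite(f"pics/{n}0.png",p[:,:,::-1]);np.savez(f"pics/{n}0.npz",p=p,d=d)
    c=imaging.calibration(n);print(n,c, -np.array(c["R"]).T@c["t"])
```

```text
pics
{'clock': 0.0, 'joint_pos': [-1.248, 0.241, 0.004, 1.335, 0.0, 1.571], 'joint_vel': [-0.001, 0.0, 0.0, -0.0, -0.002, 0.002], 'tau': [0.0, -37.232, 25.241, 0.017, -0.0, -0.0], 'eef_pos': [0.158, -0.474, 0.23], 'tool_rot': [0.987, 0.161, -0.0, -0.001], 'ft_force': [-0.11, 0.814, -0.583], 'ft_torque': [-0.004, -0.007, -0.03], 'grasp_force': 0.0, 'grip_width': 0.086}
top {'mtx': array([[373.18513848,   0.        , 252.5208257 ],
       [  0.        , 373.18513848, 189.32195868],
       [  0.        ,   0.        ,   1.        ]]), 'R': array([[ 0.02119026, -0.99957882,  0.01982806],
       [-0.99221121, -0.02346081, -0.12233765],
       [ 0.1227513 , -0.01708126, -0.99229046]]), 't': array([-0.0288406 ,  0.62845661,  1.37233546])} [0.45571687 0.00935687 1.43921113]
scene {'mtx': array([[405.69229757,   0.        , 256.84159935],
       [  0.        , 405.69229757, 189.75687554],
       [  0.        ,   0.        ,   1.        ]]), 'R': array([[ 0.70458892,  0.70929474, -0.0213409 ],
       [ 0.44768871, -0.46764982, -0.76215383],
       [-0.55057177,  0.52745106, -0.64704412]]), 't': array([-0.43656928, -0.22531545,  1.77344961])} [ 1.38488435 -0.73112032  0.96645833]
```

View pics/top0.png

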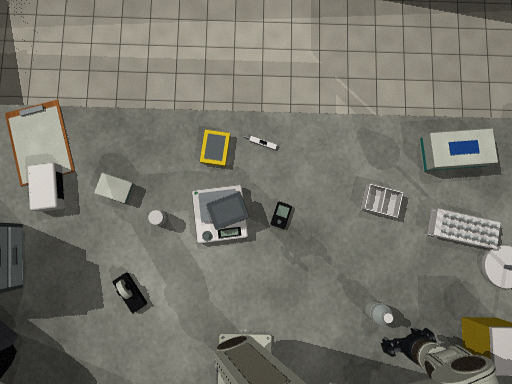

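View pics/scene0.png

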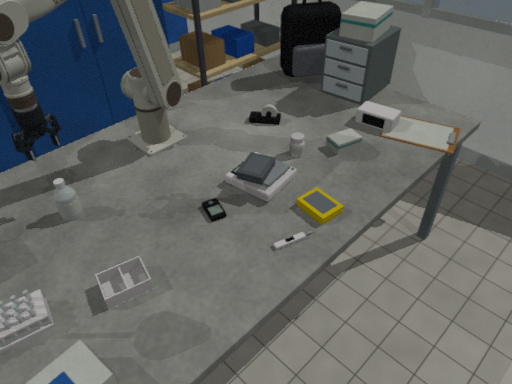

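Create h.py:
```python
import cv2,numpy as np
from workcell import get_obs, imaging
def rect(n,p,z,x0,x1,y0,y1,s=2500):
    "orthographic resample of plane z: column=(y1-y)*s, row=(x1-x)*s"
    c=imaging.calibration(n);K,R,t=c["mtx"],c["R"],c["t"]
    H=K@np.column_stack([R[:,0],R[:,1],R[:,2]*z+t])
    A=np.array([[0,-1/s,x1],[-1/s,0,y1],[0,0,1]])
    return cv2.warpPerspective(p,H@A,(int((y1-y0)*s),int((x1-x0)*s)),flags=cv2.INTER_CUBIC|cv2.WARP_INVERSE_MAP)
def cloud(n,d):
    c=imaging.calibration(n);v,u=np.mgrid[:384,:512]
    P=np.stack([u,v,np.ones_like(u)],-1)@np.linalg.inv(c["mtx"]).T*d[...,None]
    return (P-c["t"])@c["R"]
```

Run:
```python
from h import *
f=np.load("pics/top0.npz");p,d=f["p"],f["d"]
W=cloud("top",d);r=W[170:260,180:260];z=r[...,2]
print(np.histogram(z,bins=np.arange(-.01,.13,.005)))
for lo,hi in((.09,.11),(.03,.11)):
    m=(z>lo)&(z<hi);q=r[m][:,:2]
    R=cv2.minAreaRect((q*1000).astype(np.float32));print(lo,R,m.sum())
for n in("top","scene"):
    p=np.load(f"pics/{n}0.npz")["p"]
    a=np.hstack([rect(n,p,z,.25,.53,-.03,.25,1400) for z in(.045,.1)])
    cv2.imwrite(f"pics/r_{n}.png",a[:,:,::-1])
a=np.vstack([cv2.imread("pics/r_top.png"),cv2.imread("pics/r_scene.png")]);a=cv2.resize(a,(600,600))
cv2.imwrite("pics/r.png",cv2.imread("pics/r_top.png"))
```

```text
(array([ 415, 2279, 1630,  117,    0,    0,    0,    0,   18,  143,  616,
        378,   55,   40,  215,  229,   19,    1,    1,    3,   73,  566,
        344,   15,    0,    0,    0,    0]), array([-0.01 , -0.005,  0.   ,  0.005,  0.01 ,  0.015,  0.02 ,  0.025,
        0.03 ,  0.035,  0.04 ,  0.045,  0.05 ,  0.055,  0.06 ,  0.065,
        0.07 ,  0.075,  0.08 ,  0.085,  0.09 ,  0.095,  0.1  ,  0.105,
        0.11 ,  0.115,  0.12 ,  0.125,  0.13 ]))
0.09 ((543.20263671875, 74.78718566894531), (100.51093292236328, 129.69798278808594), 21.39608383178711) 998
0.03 ((535.6483154296875, 102.77236938476562), (200.07240295410156, 200.39100646972656), 8.27487850189209) 2716
```

View pics/r.png

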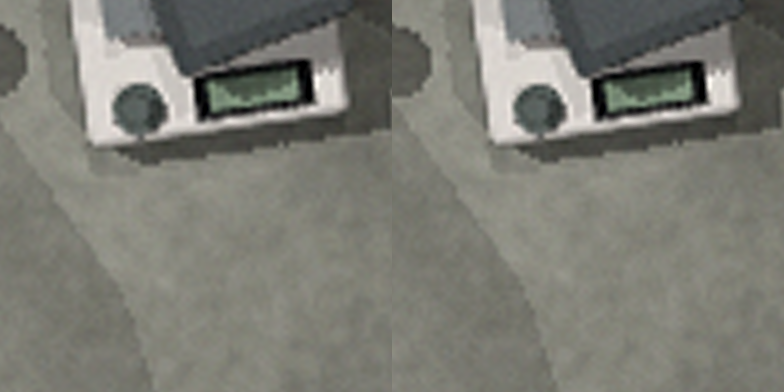

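Run:
```python
from h import *
a=[]
for n in("top","scene"):
    p=np.load(f"pics/{n}0.npz")["p"]
    for z in(.045,.1):
        b=rect(n,p,z,.4,.67,-.03,.24,2000)
        for k in range(27):
            cv2.line(b,(k*20*1,0),(k*20,6 if k%5 else 14),(255,0,0),1);cv2.line(b,(0,k*20),(6 if k%5 else 14,k*20),(255,0,0),1)
        a.append(b)
cv2.imwrite("pics/r2.png",cv2.resize(np.hstack([a[0],a[2]]),(800,400))[:,:,::-1])
# scale top fit: points on the scale body/pan (not the case): area fit
f=np.load("pics/top0.npz");W=cloud("top",f["d"])[165:265,170:270];z=W[...,2]
for lo,hi in((.036,.053),(.06,.072)):
    q=W[(z>lo)&(z<hi)][:,:2];print(lo,cv2.minAreaRect((q*1000).astype(np.float32)),q.min(0),q.max(0))
# optimise yaw/centre of scale: silhouette of white in rectified view
b=rect("top",f["p"],.045,.4,.67,-.03,.24,2000)
m=(b.min(2)>150).astype(np.uint8);m=cv2.morphologyEx(m,cv2.MORPH_OPEN,np.ones((9,9)))
n,l,s,_=cv2.connectedComponentsWithStats(m);k=1+s[1:,4].argmax()
pts=np.argwhere(l==k);xy=np.c_[670-pts[:,0]/2,240-pts[:,1]/2].astype(np.float32);print("white",cv2.minAreaRect(xy))
```

```text
0.036 ((534.7518310546875, 107.28530883789062), (199.56576538085938, 189.29583740234375), 8.269035339355469) [0.42400553 0.00221511] [0.64418019 0.21273432]
0.06 ((534.3551025390625, 107.2234115600586), (169.3605499267578, 137.8611602783203), 8.489412307739258) [0.44301807 0.05038437] [0.62549457 0.18702353]
white ((527.800048828125, 154.89999389648438), (194.87863159179688, 92.48955535888672), 8.13010311126709)
```

View pics/r2.png

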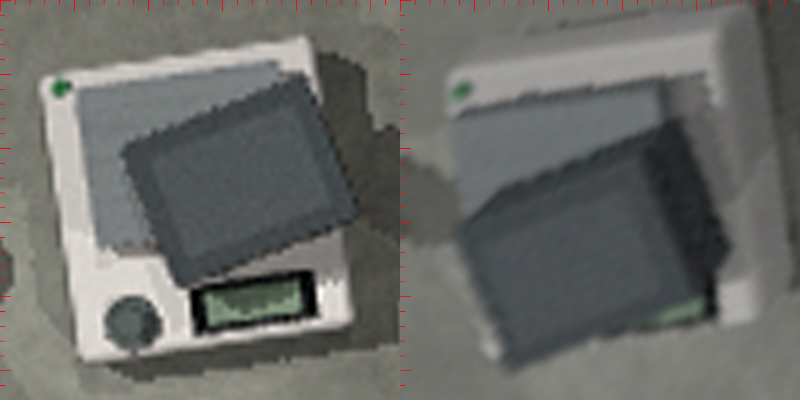

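Units first: shifts go in shares of 0.5 m and turns go in shares of 2 pi rad. So 0.41 m / 0.5 = 0.82, 0.28 m / 0.5 = 0.56, 0.178 rad / 6.2832 = 0.0283.

>>> run_rows --rows '{"ax": [0,0,0,0,0,0,0,0,0,0],"ay": [0,0,0,0,0,0,0,0,0,0],"az": [0,0.0032,0.0064,0.0111,0.0143,0.0175,0.0207,0.0239,0.0271,0.0283],"x": [0.02,0.12,0.2,0.29,0.38,0.47,0.56,0.65,0.74,0.82],"y": [-0.02,-0.11,-0.19,-0.27,-0.35,-0.43,-0.51,-0.6,-0.68,-0.756],"z": [-0.1,-0.12,-0.12,-0.12,-0.12,-0.12,-0.12,-0.12,-0.12,-0.12],"jaw": [0.085,0.085,0.085,0.085,0.085,0.085,0.085,0.085,0.085,0.085]}'

```text
clock: 1.35
eef_pos: [0.428, 0.0165, 0.291]
tool_rot: [0.997, 0.073, -0.0, 0.0]
ft_force: [0.5, -0.5, -0.2]
grip_width: 0.085
grasp_force: 0.0
```

```bash
python3 -c "
from workcell import get_obs;o=get_obs();print(o['joint_pos'],o['tool_rot'],o['eef_pos'],o['ft_force'])"
```

```text
[ 3.86423908e-02  7.84391665e-02 -3.54865630e-02  1.45705221e+00
 -1.91150029e-04  3.03481485e+00] [ 9.97357776e-01  7.26460530e-02 -9.40103209e-05  9.24265479e-05] [0.42803546 0.01649049 0.29103723] [ 0.50517471 -0.48299262 -0.20969219]
```

Scaled: -0.036 m / 0.5 = -0.072, -0.03 m / 0.5 = -0.06, -1.571 rad / 6.2832 = -0.25.

>>> run_rows --rows '{"ax": [0,0,0,0,0,0,0,0,0],"ay": [0,0,0,0,0,0,0,0,0],"az": [-0.0286,-0.0573,-0.0859,-0.1146,-0.1432,-0.1719,-0.2005,-0.2292,-0.25],"x": [0,0.01,0.02,0.03,0.04,0.05,0.058,0.058,0.058],"y": [-0.01,-0.02,-0.03,-0.04,-0.05,-0.06,-0.072,-0.072,-0.072],"z": [0,0,0,0,0,0,0,0,0],"jaw": [0.085,0.085,0.085,0.085,0.085,0.085,0.085,0.085,0.085]}'

```text
clock: 2.48
eef_pos: [0.4507, 0.0542, 0.2908]
tool_rot: [0.652, 0.758, -0.0, -0.0]
ft_force: [1.0, -0.1, 0.1]
grip_width: 0.0852
grasp_force: 0.0
```

>>> run_rows --rows '{"ax": [0,0,0,0,0,0,0,0,0,0],"ay": [0,0,0,0,0,0,0,0,0,0],"az": [-0.0286,-0.0573,-0.0859,-0.1146,-0.1432,-0.1719,-0.2005,-0.2292,-0.25,-0.25],"x": [0,0,0,0,0,0,0,0,0,0],"y": [0,0,0,0,0,0,0,0,0,0],"z": [0.04,0.08,0.12,0.16,0.2,0.24,0.26,0.26,0.26,0.26],"jaw": [0.085,0.085,0.085,0.085,0.085,0.085,0.085,0.085,0.085,0.085]}'

```text
clock: 3.72
eef_pos: [0.4507, 0.0541, 0.1609]
tool_rot: [-0.072, 0.997, -0.0, -0.001]
ft_force: [-0.2, -0.5, 0.4]
grip_width: 0.0852
grasp_force: 0.0
```

Create look.py:
```python
import sys
from h import *
tag=sys.argv[1]
p,d=imaging.camera("top");cv2.imwrite(f"pics/{tag}.png",p[:,:,::-1])
W=cloud("top",d)[150:275,160:290];z=W[...,2]
q=W[(z>.09)&(z<.11)&(p[150:275,160:290].max(2)<140)]
sc=np.array([.5348,.1073]);a=np.radians(8.3);R=np.array([[np.cos(a),np.sin(a)],[-np.sin(a),np.cos(a)]])
(c,s,an)=cv2.minAreaRect((((q[:,:2]-sc)@R.T)*1000).astype(np.float32))
print("case in scale frame (mm; target 30,0,0):",np.round(c,1),np.round(s,1),round(an,1),len(q))
o=get_obs();t=o["tool_rot"]
print("clock",o["clock"],"tcp scale frame",np.round(R@(o["eef_pos"][:2]-sc)*1000,1),"z",o["eef_pos"][2],"theta",np.degrees(2*np.arctan2(t[1],t[0]))-8.3,"F scale",np.round(R@o["ft_force"][:2],2),o["ft_force"][2])
p=rect("top",p,.1,.37,.67,-.08,.26,1500);cv2.imwrite(f"pics/{tag}_r.png",p[:,:,::-1])
```

```bash
python3 look.py a
```

```text
case in scale frame (mm; target 30,0,0): [  4.1 -32.9] [100.  130.1] 13.2 798
clock 3.775 tcp scale frame [-90.8 -40.5] z 0.16101479880672442 theta 179.88963443387064 F scale [0.12 0.08] 0.7653257003707609
```

```bash
python3 -c "
from workcell import get_obs;o=get_obs();print(o['joint_pos'],o['tool_rot'],o['eef_pos'],o['ft_force'])"
```

```text
[ 1.19512591e-01  1.96649052e-01 -2.40843854e-01  1.13402232e+00
  1.44945586e-05 -2.34234999e-02] [-7.14072143e-02  9.97447182e-01 -1.00240186e-05 -3.59382574e-04] [0.45077872 0.05413614 0.1610148 ] [0.10709369 0.09143462 0.7653257 ]
```

View pics/a_r.png

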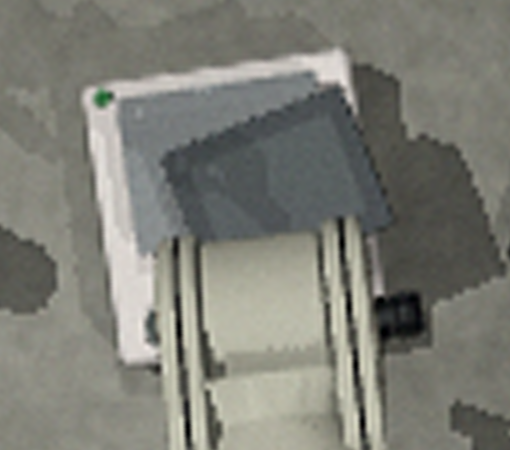

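Scaled: 0.097 m / 0.5 = 0.194, 0.085 m / 0.5 = 0.17.

>>> run_rows --rows '{"ax": [0,0,0,0,0],"ay": [0,0,0,0,0],"az": [0,0,0,0,0],"x": [0,0,0,0,0],"y": [0,0,0,0,0],"z": [0.06,0.12,0.17,0.194,0.194],"jaw": [0.085,0.085,0.085,0.085,0.085]}'

```text
clock: 4.4
eef_pos: [0.4505, 0.0541, 0.0638]
tool_rot: [-0.072, 0.997, -0.0, -0.001]
ft_force: [-0.5, -0.2, -0.3]
grip_width: 0.0849
grasp_force: 0.0
```

>>> run_rows --rows '{"ax": [0,0,0,0,0,0,0,0],"ay": [0,0,0,0,0,0,0,0],"az": [0,0,0,0,0,0,0,0],"x": [-0.008,-0.016,-0.024,-0.03,-0.036,-0.042,-0.048,-0.054],"y": [0,0,0,0,0,0,0,0],"z": [0,0,0,0,0,0,0,0],"jaw": [0.085,0.085,0.085,0.085,0.085,0.085,0.085,0.085]}'

```text
clock: 5.4
eef_pos: [0.4773, 0.0581, 0.0641]
tool_rot: [-0.073, 0.997, 0.0, -0.001]
ft_force: [-2.6, -0.9, 1.4]
grip_width: 0.0848
grasp_force: 1.1
```

```bash
python3 look.py b
```

```text
case in scale frame (mm; target 30,0,0): [  8.2 -33.2] [ 99.2 129.7] 13.0 546
clock 5.45 tcp scale frame [-63.6 -40.4] z 0.06417931347606987 theta 180.02995768690192 F scale [-0.96 -0.35] 1.9032696307973889
```

Scaled: -0.02 m / 0.5 = -0.04, -0.019 m / 0.5 = -0.038.

>>> run_rows --rows '{"ax": [0,0,0,0,0,0,0,0,0,0],"ay": [0,0,0,0,0,0,0,0,0,0],"az": [0,0,0,0,0,0,0,0,0,0],"x": [-0.004,-0.008,-0.014,-0.018,-0.022,-0.026,-0.03,-0.034,-0.038,-0.04],"y": [0,0,0,0,0,0,0,0,0,0],"z": [0,0,0,0,0,0,0,0,0,0],"jaw": [0.085,0.085,0.085,0.085,0.085,0.085,0.085,0.085,0.085,0.085]}'

```text
clock: 6.7
eef_pos: [0.4977, 0.061, 0.0643]
tool_rot: [-0.073, 0.997, 0.0, 0.0]
ft_force: [-3.3, 1.0, 1.9]
grip_width: 0.085
grasp_force: 1.8
```

```bash
python3 look.py c
```

```text
case in scale frame (mm; target 30,0,0): [ 24.4 -38.8] [100.4 129.8] 8.3 467
clock 6.75 tcp scale frame [-43.3 -40.5] z 0.06435179950763388 theta 180.01795774797208 F scale [-3.93  1.02] 1.370129925015367
```

>>> run_rows --rows '{"ax": [0,0,0,0,0],"ay": [0,0,0,0,0],"az": [0,0,0,0,0],"x": [-0.004,-0.008,-0.012,-0.016,-0.02],"y": [0,0,0,0,0],"z": [0,0,0,0,0],"jaw": [0.085,0.085,0.085,0.085,0.085]}'

```text
clock: 7.38
eef_pos: [0.5075, 0.0625, 0.0643]
tool_rot: [-0.073, 0.997, 0.0, -0.0]
ft_force: [-5.3, 0.5, 3.7]
grip_width: 0.0847
grasp_force: 2.1
```

```bash
python3 look.py d
```

```text
case in scale frame (mm; target 30,0,0): [ 32.1 -41.9] [100.3 128.7] 6.2 421
clock 7.425 tcp scale frame [-33.1 -40.4] z 0.06438430997419338 theta 180.02113593001152 F scale [-3.62  1.53] 1.0151117973712216
```

Scaled: -0.08 m / 0.5 = -0.16, -0.05 m / 0.5 = -0.1.

>>> run_rows --rows '{"ax": [0,0,0,0,0,0,0,0],"ay": [0,0,0,0,0,0,0,0],"az": [0,0,0,0,0,0,0,0],"x": [0.006,0.012,0.018,0.026,0.06,0.06,0.06,0.06],"y": [0,0,0,0,0,0,0,0],"z": [0,0,0,0,0,-0.1,-0.16,-0.16],"jaw": [0.085,0.085,0.085,0.085,0.085,0.085,0.085,0.085]}'

```text
clock: 8.43
eef_pos: [0.4802, 0.0582, 0.1472]
tool_rot: [-0.072, 0.997, 0.0, 0.004]
ft_force: [-0.6, -0.1, -0.1]
grip_width: 0.085
grasp_force: 0.0
```

```bash
python3 look.py e
```

```text
case in scale frame (mm; target 30,0,0): [ 24.4 -38.5] [100.  129.9] 5.1 636
clock 8.475 tcp scale frame [-62.5 -40.7] z 0.1454967116861811 theta 180.0041513205966 F scale [ 0.29 -0.65] 0.3156031557304321
```

>>> run_rows --rows '{"ax": [0,0,0,0,0,0,0,0,0],"ay": [0,0,0,0,0,0,0,0,0],"az": [0.0286,0.0573,0.0859,0.1146,0.1432,0.1719,0.2005,0.2292,0.25],"x": [0,0,-0.02,-0.06,-0.1,-0.14,-0.17,-0.17,-0.17],"y": [-0.02,-0.06,-0.11,-0.15,-0.19,-0.22,-0.22,-0.22,-0.22],"z": [0,0,0,0,0,0,0,0,0],"jaw": [0.085,0.085,0.085,0.085,0.085,0.085,0.085,0.085,0.085]}'

```text
clock: 9.6
eef_pos: [0.5769, -0.0386, 0.1421]
tool_rot: [0.656, 0.755, -0.001, -0.001]
ft_force: [0.6, -0.0, 1.1]
grip_width: 0.0853
grasp_force: 0.0
```

```bash
python3 look.py f
```

```text
case in scale frame (mm; target 30,0,0): [ 24.2 -38.4] [100.4 130. ] 4.7 968
clock 9.65 tcp scale frame [  20.6 -150.4] z 0.14221278565471013 theta 89.5994984827637 F scale [ 0.43 -0.58] -0.6125483498233372
```

View pics/f_r.png

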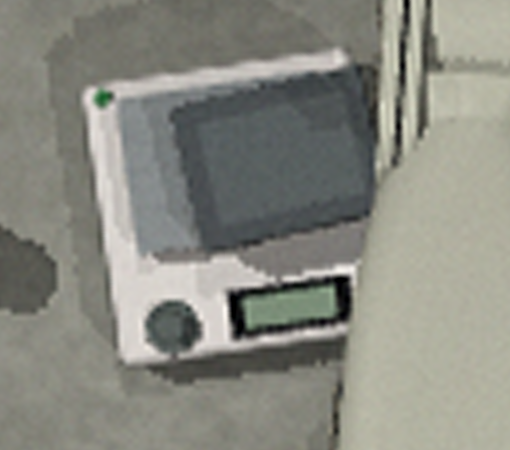

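Scaled: 0.077 m / 0.5 = 0.154, 0.06 m / 0.5 = 0.12, 0.007 rad / 6.2832 = 0.0011.

>>> run_rows --rows '{"ax": [0,0,0,0,0,0,0],"ay": [0,0,0,0,0,0,0],"az": [0.0011,0.0011,0.0011,0.0011,0.0011,0.0011,0.0011],"x": [0,0.008,0.016,0.028,0.038,0.044,0.05],"y": [0.01,0.01,0.01,0.01,0.01,0.01,0.01],"z": [0.06,0.12,0.154,0.154,0.154,0.154,0.154],"jaw": [0.07,0.07,0.07,0.07,0.07,0.07,0.07]}'

```text
clock: 10.52
eef_pos: [0.5797, -0.0128, 0.0682]
tool_rot: [0.657, 0.754, 0.001, 0.001]
ft_force: [0.2, 0.3, 0.8]
grip_width: 0.07
grasp_force: 0.0
```

```bash
python3 look.py g
```

```text
case in scale frame (mm; target 30,0,0): [ 23.3 -25.8] [100.3 104.1] 5.3 715
clock 10.575 tcp scale frame [  26.9 -125. ] z 0.068065630598427 theta 89.63773913766677 F scale [-0.97 -0.15] -1.0230112312268598
```

>>> run_rows --rows '{"ax": [0,0,0,0,0,0,0,0,0,0],"ay": [0,0,0,0,0,0,0,0,0,0],"az": [0,0,0,0,0,0,0,0,0,0],"x": [0.004,0.01,0.016,0.022,0.028,0.034,0.04,0.046,0.052,0.056],"y": [0,0,0,0,0,0,0,0,0,0],"z": [0,0,0,0,0,0,0,0,0,0],"jaw": [0.07,0.07,0.07,0.07,0.07,0.07,0.07,0.07,0.07,0.07]}'

```text
clock: 11.82
eef_pos: [0.5751, 0.0148, 0.0674]
tool_rot: [0.657, 0.754, -0.0, 0.0]
ft_force: [-1.0, -4.9, 2.1]
grip_width: 0.0699
grasp_force: 2.2
```

```bash
python3 look.py h
```

```text
case in scale frame (mm; target 30,0,0): [29.   6.4] [ 78.6 100.9] 89.5 572
clock 11.875 tcp scale frame [ 26.6 -97.1] z 0.06738138211766208 theta 89.62000189763903 F scale [-1.41 -3.92] 3.2744638463222766
```

Scaled: 0.027 m / 0.5 = 0.054, 0.026 m / 0.5 = 0.052, -0.007 rad / 6.2832 = -0.0011.

>>> run_rows --rows '{"ax": [0,0,0,0,0,0,0,0,0,0],"ay": [0,0,0,0,0,0,0,0,0,0],"az": [-0.0003,-0.0006,-0.001,-0.0011,-0.0011,-0.0011,-0.0011,-0.0011,-0.0011,-0.0011],"x": [0.006,0.012,0.018,0.024,0.03,0.036,0.042,0.048,0.052,0.054],"y": [0,0,0,0,0,0,0,0,0,0],"z": [0,0,0,0,0,0,0,0,0,0],"jaw": [0.07,0.07,0.07,0.07,0.07,0.07,0.07,0.07,0.07,0.07]}'

```text
clock: 13.12
eef_pos: [0.5722, 0.0414, 0.0677]
tool_rot: [0.654, 0.756, 0.0, 0.001]
ft_force: [1.3, -4.9, 3.5]
grip_width: 0.0696
grasp_force: 2.7
```

```bash
python3 look.py i
```

```text
case in scale frame (mm; target 30,0,0): [31.2 37.3] [99.6 67. ] 0.6 495
clock 13.175 tcp scale frame [ 27.5 -70.5] z 0.06769049318850393 theta 89.990545234132 F scale [-0.03 -5.18] 3.1448912728841854
```

>>> run_rows --rows '{"ax": [0,0,0,0,0,0,0,0],"ay": [0,0,0,0,0,0,0,0],"az": [0,0,0,0,0,0,0,0],"x": [-0.006,-0.012,-0.018,-0.026,-0.06,-0.1,-0.12,-0.12],"y": [0,0,0,0,0,0,0,0],"z": [0,0,0,0,0,-0.08,-0.16,-0.16],"jaw": [0.07,0.07,0.07,0.07,0.07,0.07,0.07,0.07]}'

```text
clock: 14.18
eef_pos: [0.583, -0.0195, 0.1511]
tool_rot: [0.655, 0.756, 0.003, 0.003]
ft_force: [0.9, -0.6, -0.1]
grip_width: 0.0697
grasp_force: 0.0
```

```bash
python3 look.py j
```

```text
case in scale frame (mm; target 30,0,0): [30.1 -4.5] [129.8 101.1] 89.8 1002
clock 14.225 tcp scale frame [  27.9 -131.7] z 0.14888361685629847 theta 89.9320176102935 F scale [ 0.05 -0.7 ] -0.25216458698184896
```

>>> run_rows --rows '{"ax": [0,0,0,0,0,0,0,0],"ay": [0,0,0,0,0,0,0,0],"az": [0,0,0,0,0,0,0,0],"x": [0,0,0.04,0.07,0.08,0.086,0.092,0.098],"y": [0,0,0,0,0,0,0,0],"z": [0.08,0.16,0.162,0.162,0.162,0.162,0.162,0.162],"jaw": [0.07,0.07,0.07,0.07,0.07,0.07,0.07,0.07]}'

```text
clock: 15.22
eef_pos: [0.5733, 0.0305, 0.0667]
tool_rot: [0.654, 0.756, 0.0, 0.0]
ft_force: [0.1, 0.6, -0.6]
grip_width: 0.0702
grasp_force: 0.0
```

>>> run_rows --rows '{"ax": [0,0,0,0,0,0,0],"ay": [0,0,0,0,0,0,0],"az": [0,0,0,0,0,0,0],"x": [0.006,0.012,0.018,0.024,0.028,0.032,0.034],"y": [0,0,0,0,0,0,0],"z": [0,0,0,0,0,0,0],"jaw": [0.07,0.07,0.07,0.07,0.07,0.07,0.07]}'

```text
clock: 16.1
eef_pos: [0.571, 0.0471, 0.0666]
tool_rot: [0.654, 0.756, -0.0, 0.001]
ft_force: [0.8, -4.2, 3.4]
grip_width: 0.0699
grasp_force: 2.7
```

```bash
python3 look.py k
```

```text
case in scale frame (mm; target 30,0,0): [30.7 44.9] [63.6 99.9] 89.8 478
clock 16.15 tcp scale frame [ 27.1 -64.7] z 0.06659385593798199 theta 89.99297133664804 F scale [-0.37 -4.81] 2.1304503053006854
```

>>> run_rows --rows '{"ax": [0,0,0,0,0,0,0,0,0,0],"ay": [0,0,0,0,0,0,0,0,0,0],"az": [0,0,0,0,0,0,0,0,0,0],"x": [-0.006,-0.012,-0.018,-0.026,-0.06,-0.1,-0.14,-0.18,-0.22,-0.22],"y": [0,0,0,0,0,0,0,0,0,0],"z": [0,0,0,0,0,-0.08,-0.16,-0.16,-0.16,-0.16],"jaw": [0.07,0.07,0.07,0.07,0.07,0.07,0.07,0.07,0.07,0.07]}'

```text
clock: 17.4
eef_pos: [0.5856, -0.0631, 0.1446]
tool_rot: [0.655, 0.756, -0.001, -0.001]
ft_force: [-0.0, 0.6, -0.4]
grip_width: 0.07
grasp_force: 0.0
```

```bash
python3 look.py l
```

Run:
```python
from h import *
p,d=imaging.camera("top");W=cloud("top",d)[150:275,160:290];z=W[...,2]
a=np.radians(8.3);R=np.array([[np.cos(a),np.sin(a)],[-np.sin(a),np.cos(a)]])
for lo,hi in((.036,.053),(.06,.072),(.06,.11),(.09,.11)):
    q=((W[(z>lo)&(z<hi)][:,:2]-[.5348,.1073])@R.T*1000).astype(np.float32);print(lo,cv2.minAreaRect(q),np.percentile(q,[1,99],axis=0).round(1).tolist())
```

```text
case in scale frame (mm; target 30,0,0): [30.4  1.1] [130.2 100.5] 89.4 1000
clock 17.45 tcp scale frame [  25.7 -175. ] z 0.14458642431800256 theta 89.92156736255447 F scale [-0.93  0.9 ] -0.3319308742195964
0.036 ((74.92430114746094, 62.510009765625), (314.2495422363281, 349.51025390625), 89.99541473388672) [[-98.4, -93.2], [236.4, 198.7]]
0.06 ((-12.031608581542969, 66.33885955810547), (140.95977783203125, 296.4090576171875), 9.709756851196289) [[-79.6, -68.6], [78.1, 214.1]]
0.06 ((-0.7075042724609375, 73.74343872070312), (161.6555633544922, 286.8988952636719), 0.7771260738372803) [[-23.2, -67.5], [79.1, 210.1]]
0.09 ((30.506175994873047, 1.1853713989257812), (129.71998596191406, 101.41417694091797), 89.92575073242188) [[-18.7, -62.4], [79.1, 64.7]]
```

View pics/l_r.png

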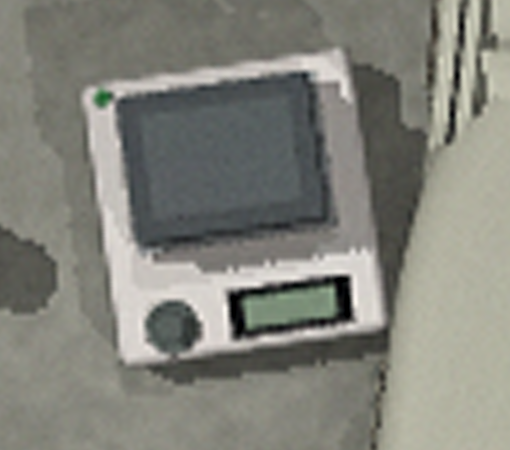

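Scaled: 0.23 m / 0.5 = 0.46, 0.05 m / 0.5 = 0.1.

>>> run_rows --rows '{"ax": [0,0,0,0,0,0,0,0,0,0],"ay": [0,0,0,0,0,0,0,0,0,0],"az": [0,0,0,0,0,0,0,0,0,0],"x": [0.01,0.04,0.1,0.18,0.27,0.36,0.43,0.46,0.46,0.46],"y": [-0.04,-0.11,-0.17,-0.2034,-0.2034,-0.2034,-0.2034,-0.2034,-0.2034,-0.2034],"z": [-0.06,-0.08,-0.08,-0.08,-0.08,-0.08,-0.08,-0.08,-0.06,-0.04],"jaw": [0,0,0,0,0,0,0,0,0,0]}'

```text
clock: 18.75
eef_pos: [0.4524, 0.1506, 0.1652]
tool_rot: [0.654, 0.756, -0.001, -0.0]
ft_force: [0.6, 0.5, 0.3]
grip_width: -0.0002
grasp_force: 0.0
```

```bash
python3 look.py m
```

```text
case in scale frame (mm; target 30,0,0): [30.3  1.3] [130.2 100.9] 89.8 992
clock 18.8 tcp scale frame [-76.2  54.4] z 0.16378695209413258 theta 89.93067967614124 F scale [-0.49 -1.13] -1.0892081316616942
```

Run:
```python
from h import *
p,d=imaging.camera("scene");c=imaging.calibration("scene")
X=np.array([.4517,.1508,.054]);k=c["mtx"]@(c["R"]@X+c["t"]);k=k[:2]/k[2];print(k)
u,v=k.astype(int);cv2.circle(p,(u,v),1,(255,0,0),-1);a=p[v-65:v+35,u-60:u+60]
cv2.imwrite("pics/m_s.png",cv2.resize(a,None,fx=5,fy=5,interpolation=2)[:,:,::-1])
```

```text
[253.61095549 154.91702941]
```

View pics/m_s.png

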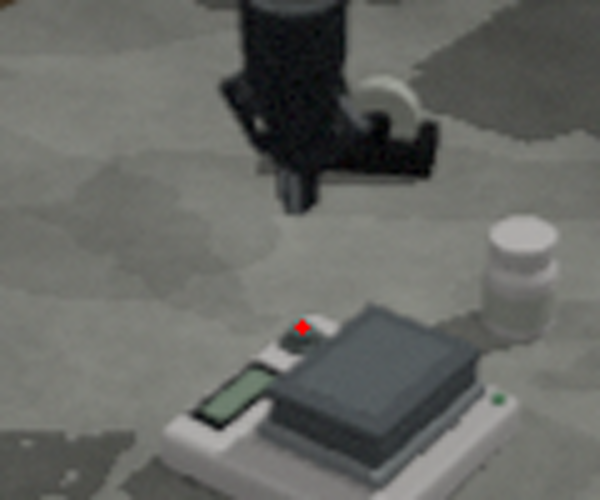

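Scaled: 0.102 m / 0.5 = 0.204, 0.06 m / 0.5 = 0.12.

>>> run_rows --rows '{"ax": [0,0,0,0,0,0],"ay": [0,0,0,0,0,0],"az": [0,0,0,0,0,0],"x": [0,0,0,0,0,0],"y": [0,0,0,0,0,0],"z": [0.06,0.12,0.17,0.196,0.204,0.204],"jaw": [0,0,0,0,0,0]}'

```text
clock: 19.6
eef_pos: [0.4532, 0.1514, 0.0648]
tool_rot: [0.654, 0.756, 0.0, 0.0]
ft_force: [-0.3, 0.4, -0.1]
grip_width: -0.0001
grasp_force: 0.0
```

>>> run_rows --rows '{"ax": [0,0,0,0,0,0,0],"ay": [0,0,0,0,0,0,0],"az": [0,0,0,0,0,0,0],"x": [0,0,0,0,0,0,0],"y": [0,0,0,0,0,0,0],"z": [0.004,0.008,0.012,0.016,0.018,0.02,0.02],"jaw": [0,0,0,0,0,0,0]}'

```text
clock: 20.48
eef_pos: [0.4528, 0.1516, 0.0544]
tool_rot: [0.654, 0.756, 0.0, 0.0]
ft_force: [-0.2, 0.7, 3.1]
grip_width: 0.0001
grasp_force: 1.3
```

Scaled: 0.001 m / 0.5 = 0.002, 0.0005 m / 0.5 = 0.001.

>>> run_rows --rows '{"ax": [0,0,0],"ay": [0,0,0],"az": [0,0,0],"x": [0,0,0],"y": [0,0,0],"z": [0.001,0.002,0.002],"jaw": [0,0,0]}'

```text
clock: 20.85
eef_pos: [0.4529, 0.1516, 0.0534]
tool_rot: [0.654, 0.756, 0.0, 0.0]
ft_force: [-0.5, 0.4, 3.3]
grip_width: -0.0002
grasp_force: 1.6
```

>>> run_rows --rows '{"ax": [0,0,0],"ay": [0,0,0],"az": [0,0,0],"x": [0,0,0],"y": [0,0,0],"z": [0.001,0.002,0.002],"jaw": [0,0,0]}'

```text
clock: 21.22
eef_pos: [0.4529, 0.1515, 0.0524]
tool_rot: [0.654, 0.756, 0.0, 0.0]
ft_force: [0.0, 0.9, 3.9]
grip_width: -0.0001
grasp_force: 1.8
```

>>> run_rows --rows '{"ax": [0,0,0],"ay": [0,0,0],"az": [0,0,0],"x": [0,0,0],"y": [0,0,0],"z": [0.001,0.002,0.002],"jaw": [0,0,0]}'

```text
clock: 21.6
eef_pos: [0.4529, 0.1516, 0.052]
tool_rot: [0.654, 0.756, 0.0, 0.0]
ft_force: [-1.2, 0.5, 8.5]
grip_width: -0.0002
grasp_force: 4.2
```

>>> run_rows --rows '{"ax": [0,0,0],"ay": [0,0,0],"az": [0,0,0],"x": [0,0,0],"y": [0,0,0],"z": [0.001,0.002,0.002],"jaw": [0,0,0]}'

```text
clock: 21.98
eef_pos: [0.4529, 0.1516, 0.0518]
tool_rot: [0.654, 0.756, 0.001, 0.0]
ft_force: [-2.9, -0.4, 15.9]
grip_width: -0.0003
grasp_force: 7.5
```

Scaled: -0.13 m / 0.5 = -0.26, -0.1 m / 0.5 = -0.2.

>>> run_rows --rows '{"ax": [0,0,0,0,0,0,0,0,0],"ay": [0,0,0,0,0,0,0,0,0],"az": [0,0,0,0,0,0,0,0,0],"x": [0,0,0,0,0,0,0,0,0],"y": [0,0,0,0,0,0,0,0,0],"z": [-0.006,-0.012,-0.018,-0.026,-0.06,-0.12,-0.2,-0.26,-0.26],"jaw": [0,0,0,0,0,0,0,0,0]}'

```text
clock: 23.1
eef_pos: [0.4541, 0.1518, 0.1825]
tool_rot: [0.654, 0.756, 0.002, 0.001]
ft_force: [0.1, -0.4, 0.0]
grip_width: -0.0002
grasp_force: 0.0
```

```bash
python3 look.py n
```

```text
case in scale frame (mm; target 30,0,0): [30.4  1.1] [129.5 100.9] 89.9 998
clock 23.15 tcp scale frame [-74.6  55.5] z 0.18081265870531527 theta 90.0010213397397 F scale [0.23 0.53] 0.3233190683479482
```

View pics/n.png

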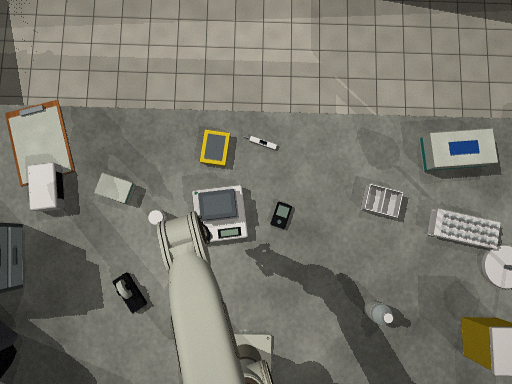

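The picture shows the case squarely on the pan around pixel (218,205). The jar (155,217), meter (282,215) and thermometer (263,143) have not moved.

```bash
python3 -c "
from workcell import workorder;print(workorder.job_done())"
```

```text
the job is handed in; nothing more can be done
None
```

The case lies flat on the pan about 1 mm off centre with nothing overhanging, the key was pressed fully down and let up, nothing else on the counter appears to have moved, and the job was handed in at about 23 s.

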